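# Brush out the mug

## Robot

A 6-joint arm with a two-finger parallel gripper is mounted at the origin on a cart in front of the work surface, level with it; the furniture and walls round the work are solid. World frame = base frame: x ahead of the robot, y to its left, z up, the work surface at z = 0. Lengths are in mm, angles in rad, forces in N, time in s.
With the tool pointing down it reaches from about 325 to 900 mm from the base axis. Payload 6.1 kg.
Tool frame: the origin (TCP) lies between the finger pads; the fingertips stand 19 mm ahead of it and the grasp point (between the pads) is the TCP; z points along the fingers, y is the line along which they close (so a half turn about z gives the same grasp; the last joint's range is limited). The gripper opens to 87 mm and grips with 3 to 60 N. Pads are 19 mm wide; open, the fingers measure 117 mm over their backs; the gripper's body (75 mm by 190 mm) begins 51 mm behind the grasp point.
Start: joints at [-1.422, 0.22, 1.526, -0, 1.395, -0.126], TCP at [169.59, -601.544, 241.538] pointing down, gripper open.
Joint ranges: [-2.98, 2.98], [-0.91, 2.08], [0.09, 2.57], [-1.24, 4.39], [0.2, 2.65], [-2.68, 2.68]. Speed limits (rad/s): [2.57, 2.57, 3.01, 3.14, 3.14, 3.14].

## Interface

Orientations are given as a 3x3 rotation matrix whose columns are the frame's x, y, z axes.
In Python, from plant import bot, eyes, spot_in, spot_point gives the robot as it stands.
- The arm moves only by the tool jog_arm, never from a script. Its argument "moves" is a list of rows, each a list of 7 numbers: the shift along the tool's x, y, z in units of 0.2 m (1.0 is 0.2 m), then the turn, a rotation vector about the tool's x, y, z in units of 120 degrees (1.0 is 120 degrees), then the opening, from -1 (shut) to 1 (fully open). In form: [[dx, dy, dz, ax, ay, az, hand], ...]. A call has exactly 5 rows; each row is the pose to reach, as a shift and turn from the pose commanded when the call began, along the tool's axes at that moment; what a row does not reach only later rows make up. A row lasts 1/8 s, in which the tool goes at most 62.5 mm and 10.7 degrees, less where a joint would pass 70% of its speed; a pose out of reach is approached as far as the arm can. A call with a number of a shift or a turn outside -1 to 1 is refused whole. A call with a gripper value outside its range is refused whole. The fingers move at their own pace and stop on an object; the grip force is fixed at half the most. Time passes only in rows, so rows that repeat a pose let the fingers close, or fill a call up. It gives the time, the measured TCP pose, the force, the opening and the grip force at its end, in the units of the state.
- bot.sense(): the state, without advancing time (a new reading comes with each control period).
- eyes.read_camera(name): name is "side" or "top"; returns a dict with "frame" (420x560x3 uint8, red, green, blue), "fx", "fy", "cx", "cy" (pixels), "R" (3x3) and "t" (3): a world point X has camera coordinates R X + t. Camera axes: x right, y down, z forward; pixel columns grow to the right and rows downward; lengths in mm; the calibration is good to about 2 mm. A picture is of the moment at which its call begins. There is no depth.
- bot.finish_job(): hands the job in; it is judged then, once.
Trained networks look in a picture, given as the dict that the camera call returned (one of the last four; its "shot" number tells which), for a name from the list of things; names that differ only in an ending like _2 or _b are one class to them, and where a whole thing is asked for, a point or a joint stands for the part that bears it (a point fixed in the world has none). Each returns a list of dicts, best first, with "p" (0 to 1); they miss things now and then, are a little off and sometimes report something else, mostly with a low value. They report only what shows in the picture. A call takes as long as a camera call.
- spot_in(picture, thing): "box" ([left, top, width, height] in pixels, round what is visible of it).
- spot_point(picture, thing): "position" ([row, column] in pixels: a listed point, or the origin of a listed thing).
The state is a dict: "t": time; "joint_pos": joint angles; "joint_velocities": joint speeds; "joint_torque": joint torques, N m; "position": TCP position; "tcp_rot": TCP orientation; "force": force on the tool from outside, world axes, zero at the start; "torque": the same for the moment, N m; "finger_gap": opening from 0.0 (shut) to 1.0 (fully open); "finger_force": force on a finger pad.
Only numpy, scipy, OpenCV 4.12 (cv2) and the standard library are available. Lean on these libraries where they do the work, as an engineer would, in place of code of your own. Each camera call takes 0.05 s, during which the arm holds its last target. There are 200 camera calls.

## Task

Take the long-handled brush out of its stand and scrub the inside of the mug with it: three strokes, each going down to the bottom of the mug and then up until the brush's tip is near the rim. Then put the brush back upright in its stand, bristles down, and let go. Do not press hard on the mug, leave it standing where it is, and leave the glass and the small dish alone.

Things in the scene. Friction and masses are not known exactly. Their poses are not given: they have to be found in the camera images.
- brush: cup brush standing bristles down in its stand, 228 mm long overall; origin at the tip of the bristles on the brush's axis, +z along the brush towards the handle end. From the tip: bristle head 0-75 mm (pale bristles, 45 mm across to look at, 36 mm rigid), thin steel stem 75-130 mm, round wooden handle 22 mm thick 130-226 mm. About 90 g.
- brush_tip (a point): tip of the bristles, on the brush's axis (same point as the brush's origin; z along the brush to the handle)
- brush_grip (a point): on the handle's axis, 190 mm from the bristle tip: where to grip
- brush_stand: white ceramic open round cup fixed to the worktop, 80 mm high, 68 mm across the foot and 66 mm across the rim; the bore is 52 mm across (58 mm at the rim). Origin: centre of its underside, z up
- stand_floor (a point): centre of the stand's inner floor, 6 mm above the worktop and 74 mm below its rim; the bristle tip rests here; z up
- mug: the only mug, pale with small dark spots and one side handle; loose, 91 mm high, 82 mm across without the handle, about 0.27 kg. Origin: on the underside 17 mm from the round body's axis towards the handle (the body's axis is at +17 mm along its own y, the handle reaches to y = -57 mm); z up
- mug_floor (a point): centre of the mug's inner floor, 7 mm above the underside, on the round body's axis; z up. The bore widens from about 50 mm across at the floor to 66 mm at the rim
- mug_mouth (a point): centre of the mug's mouth at rim height, 84 mm above its inner floor
- tumbler: clear drinking glass without handle, 81 mm across, 93 mm high, loose; origin: centre of its underside. Leave alone
- ramekin: small white fluted dish, 69 mm across, 38 mm high, loose; origin: centre of its underside. Leave alone

How it is judged (in metres and radians):
On the way, in this order (a step that is already met when the one before it is completed fails the run):
1. the brush is drawn up out of its stand: its tip is above the stand's rim (z of brush_tip in the frame of stand_floor above 0.075 m), for 0.1 s.
2. first stroke: the bristle tip is inside the mug, within 15 mm of its inner floor (z of brush_tip in the frame of mug_floor between -0.01 and 0.015 m and horizontal distance between brush_tip and mug_floor below 0.025 m), for 0.1 s.
3. first stroke: the bristle tip is drawn up over 45 mm above the mug's inner floor, still over the mug (z of brush_tip in the frame of mug_floor above 0.045 m and horizontal distance between brush_tip and mug_mouth below 0.035 m), for 0.05 s.
4. second stroke: the bristle tip is inside the mug, within 15 mm of its inner floor (all of step 2), for 0.1 s.
5. second stroke: the bristle tip is drawn up over 45 mm above the mug's inner floor, still over the mug (all of step 3), for 0.05 s.
6. third stroke: the bristle tip is inside the mug, within 15 mm of its inner floor (all of step 4), for 0.1 s.
7. third stroke: the bristle tip is drawn up over 45 mm above the mug's inner floor, still over the mug (all of step 5), for 0.05 s.
At the end, for the whole second after the job is handed in: the brush stands released and still in its stand, bristles down on the stand's floor (tip within 16 mm of the centre and 12 mm of the floor, leaning less than 0.25 rad); the mug stands upright (within 0.1 rad), still, within 40 mm of where it was (horizontal distance between brush_tip and stand_floor below 0.016 m and z of brush_tip in the frame of stand_floor below 0.012 m and angle between brush's own z axis and vertical below 0.25 rad and z of brush_grip in the frame of stand_floor above 0.15 m and linear speed of each of brush, mug below 0.02 m/s and contact force between the fingers and brush below 0.1 N and angle between mug's own z axis and vertical below 0.1 rad and distance of mug from where it was at the start of the episode below 0.04 m); the robot touches nothing.
It fails at once if the mug is tipped by more than 0.4 rad (angle between mug's own z axis and vertical above 0.4 rad).
It fails at once if the brush presses on the mug with more than 30 N (contact force between brush and mug above 30 N).
It fails at once if the glass is moved more than 30 mm (distance of tumbler from where it was at the start of the episode above 0.03 m).
It fails at once if the small dish is moved more than 30 mm (distance of ramekin from where it was at the start of the episode above 0.03 m).
It also fails if it takes over 64 s, if anything falls off the work surface, if the arm or the gripper's body presses on something with over 40 N, if the wrist force passes 120 N, or if a joint passes its speed limit or range.

## Working session

There is one attempt and no reset: what is moved stays moved. The work goes in short steps, Python scripts to look and compute and a tool call to move; the robot and the scene stay as the last step left them, time stands still between calls to the robot, and variables do not carry over. Pictures are saved under pics/ and viewed, at most 10 in all, crops included, and the job is handed in when it is done.

Besides the shell and the picture viewer there is one more tool, called after "Call:" in YAML: its name, and indented under it one key for each argument. jog_arm: Moves the arm, as the interface text tells. Shifts and turns lie within -1 to 1; 1 stands for 0.2 m of shift or 120 degrees of turn. Its arguments: {"type":"object","properties":{"moves":{"type":"array"}},"required":["moves"]}

```bash
mkdir -p pics; ls; cat > h.py <<'E'
import numpy as np, cv2
from plant import bot, eyes, spot_in, spot_point
def look(things,save=None):
    out={}
    for n in ("side","top"):
        p=eyes.read_camera(n)
        if save: cv2.imwrite(f"pics/{save}_{n}.png",p["frame"][:,:,::-1])
        for th in things:
            r=spot_point(p,th)
            out[(n,th)]=(p,r[:2])
    return out
def P(p):
    K=np.array([[p["fx"],0,p["cx"]],[0,p["fy"],p["cy"]],[0,0,1]])
    return K@np.hstack([np.array(p["R"]),np.array(p["t"]).reshape(3,1)])
def ray(p,rc):
    R=np.array(p["R"]);t=np.array(p["t"]).ravel()
    d=R.T@np.array([(rc[1]-p["cx"])/p["fx"],(rc[0]-p["cy"])/p["fy"],1])
    return -R.T@t,d
def atz(p,rc,z):
    o,d=ray(p,rc); return o+d*(z-o[2])/d[2]
def tri(a,ra,b,rb):
    x=cv2.triangulatePoints(P(a),P(b),np.array(ra[::-1],float).reshape(2,1),np.array(rb[::-1],float).reshape(2,1)).ravel()
    return x[:3]/x[3]
E
python3 - <<'E'
from h import *
np.set_printoptions(precision=1,suppress=True)
T=["brush_tip","brush_grip","stand_floor","brush_stand","mug","mug_floor","mug_mouth","tumbler","ramekin"]
o=look(T,"a")
for th in T:
    a,b=o[("side",th)],o[("top",th)]
    print(th,[(np.array(r["position"]),round(r["p"],2)) for r in a[1]],[(np.array(r["position"]),round(r["p"],2)) for r in b[1]])
    if a[1] and b[1]: print("   ",tri(a[0],a[1][0]["position"],b[0],b[1][0]["position"]))
s=bot.sense();print(s["position"],s["tcp_rot"],s["finger_gap"],s["t"])
for n in("side","top"):
    p=o[(n,"mug")][0];print(n,-np.array(p["R"]).T@np.array(p["t"]).ravel())
ims=[cv2.imread(f"pics/a_{n}.png") for n in("side","top")]
E
```

```text
pics
brush_tip [] [(array([209.6, 324.9]), 0.75)]
brush_grip [(array([157.2, 298.3]), 0.82)] [(array([186.1, 331.3]), 0.97)]
    [489.5  26.7 191.9]
stand_floor [(array([158.7, 299. ]), 0.73), (array([215. , 297.2]), 0.68)] [(array([210. , 321.1]), 0.94)]
    [452.1  52.6 219. ]
brush_stand [(array([220.8, 294.2]), 0.84)] [(array([215.5, 323.6]), 0.98)]
    [478.4  30.1   9.1]
mug [(array([314.9, 231. ]), 0.78), (array([255.6, 258.8]), 0.17)] [(array([237.2, 196.4]), 0.77), (array([219. , 263.2]), 0.56)]
    [427.6 299.8  -0.8]
mug_floor [(array([315.3, 225.1]), 0.78), (array([289.9, 218.8]), 0.58)] [(array([233.8, 187.8]), 0.67), (array([208.7, 323. ]), 0.22)]
    [430.9 314.1  13.8]
mug_mouth [(array([288.3, 219.3]), 0.84)] [(array([228.1, 181.6]), 0.87), (array([234.8, 188.2]), 0.19)]
    [433.7 310.6  95. ]
tumbler [(array([186.5, 341.2]), 0.92)] [(array([221.5, 402. ]), 0.83)]
    [ 463.8 -138.1    9.1]
ramekin [(array([256.8, 259.8]), 0.78)] [(array([223., 264.]), 0.71)]
    [464.8 159.4   9.9]
[ 169.6 -601.6  241.6] [[ 1.   0.3  0. ]
 [ 0.3 -1.  -0. ]
 [-0.   0.  -1. ]] 1.0026414902277154 1.0
side [ 76.5 575.8 730.6]
top [302.2 106.1 966.2]
```

View pics/a_side.png

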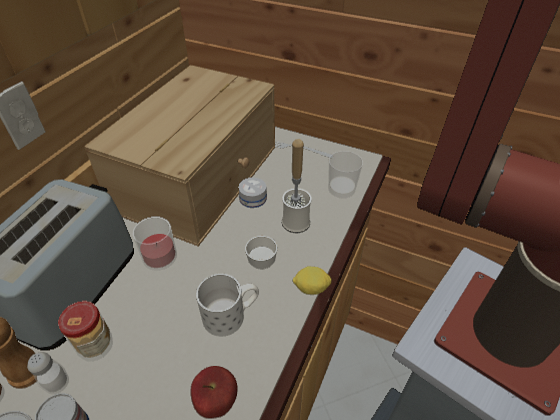

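View pics/a_top.png

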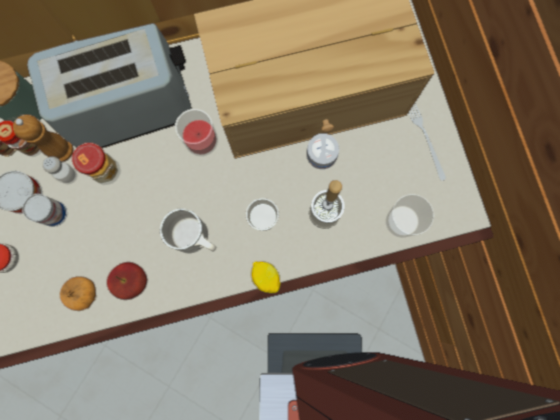

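```bash
python3 - <<'E'
from h import *
np.set_printoptions(precision=3,suppress=True)
print(np.array(bot.sense()["tcp_rot"]))
for n in("side","top"):
    p=eyes.read_camera(n)
    for th in ("brush","brush_stand","mug","tumbler","ramekin"):
        print(n,th,[(np.array(r["box"]),round(r["p"],2)) for r in spot_in(p,th)[:2]])
    for th,zs in (("stand_floor",6),("brush_stand",0),("mug_mouth",91),("mug_floor",7),("mug",0),("brush_grip",196)):
        print(n,th,[(atz(p,r["position"],zs),round(r["p"],2)) for r in spot_point(p,th)[:2]])
E
```

```text
[[ 0.962  0.271  0.   ]
 [ 0.271 -0.962 -0.   ]
 [-0.     0.    -1.   ]]
side brush [(array([285.4, 138.3,  21. ,  68. ]), 0.86), (array([196.1, 273. ,  62.4,  62.8]), 0.36)]
side brush_stand [(array([282.8, 188.4,  27.7,  44.6]), 0.59), (array([285.7, 141.6,  16. ,  58.4]), 0.39)]
side mug [(array([194.7, 273.9,  64.2,  63.3]), 0.73)]
side tumbler [(array([328.1, 147.9,  34.9,  49.4]), 0.95), (array([284.2, 138.8,  20.5,  68.7]), 0.43)]
side ramekin [(array([246.6, 237.3,  29.9,  32.7]), 0.57)]
side stand_floor [(array([482.666,  20.4  ,   6.   ]), 0.62)]
side brush_stand [(array([492.187,  25.178,   0.   ]), 0.68)]
side mug_mouth [(array([432.58 , 312.047,  91.   ]), 0.6)]
side mug_floor [(array([435.948, 315.821,   7.   ]), 0.56)]
side mug [(array([430.208, 305.891,   0.   ]), 0.9)]
side brush_grip [(array([484.694,  31.281, 196.   ]), 0.88), (array([339.791, 380.807, 196.   ]), 0.46)]
top brush [(array([314.7, 177.9,  31.1,  44.7]), 0.73), (array([158.1, 207.5,  57. ,  45.8]), 0.36)]
top brush_stand [(array([309.1, 190. ,  36.5,  38. ]), 0.61)]
top mug [(array([160.1, 208.9,  57.1,  44.9]), 0.6)]
top tumbler [(array([385. , 190.3,  47.5,  48.6]), 0.81), (array([316. , 179.8,  28.4,  40.3]), 0.57)]
top ramekin [(array([247.5, 200.7,  29.6,  30.5]), 0.61)]
top stand_floor [(array([488.512,  27.865,   6.   ]), 0.67)]
top brush_stand [(array([472.552,  27.979,   0.   ]), 0.83)]
top mug_mouth [(array([430.896, 321.168,  91.   ]), 0.92)]
top mug_floor [(array([434.792, 316.907,   7.   ]), 0.92)]
top mug [(array([425.481, 306.63 ,   0.   ]), 0.85)]
top brush_grip [(array([485.897,  28.23 , 196.   ]), 0.78)]
```

The side view shows the brush standing in the stand (handle at about col 297, row 158; stand at 296,210). The mug is at (222,302) with its handle to the right. The top view agrees: stand rim at (327,207), mug mouth at (184,229), and the wooden box just behind the stand. Next I'll check the estimates with overlays.

```bash
cat >> h.py <<'E'
def proj(p,X):
    q=P(p)@np.append(X,1.); return q[:2]/q[2]
def circ(p,c,r,n=72):
    a=np.linspace(0,2*np.pi,n)
    return np.array([proj(p,[c[0]+r*np.cos(t),c[1]+r*np.sin(t),c[2]]) for t in a])
def crop(p,c,h,sc,curves=(),segs=()):
    c=np.array(c).astype(int); x0,y0=max(c[0]-h,0),max(c[1]-h,0)
    im=cv2.resize(np.ascontiguousarray(p["frame"][y0:y0+2*h,x0:x0+2*h,::-1]),None,fx=sc,fy=sc,interpolation=cv2.INTER_CUBIC)
    for k in list(curves)+list(segs):
        pts=((np.array(k)+.5-[x0,y0])*sc).astype(np.int32)
        cv2.polylines(im,[pts.reshape(-1,1,2)],False,(0,0,255),1)
    return im
E
python3 - <<'E'
from h import *
S=np.array([485,27,0.]);M=np.array([433,316,0.])
rows=[]
for n in("side","top"):
    p=eyes.read_camera(n)
    s=crop(p,proj(p,S+[0,0,110]),48,4,[circ(p,S+[0,0,80],33),circ(p,S,34)],[[proj(p,S+[0,0,6]),proj(p,[486,29,234])]])
    m=crop(p,proj(p,M+[0,0,45]),48,4,[circ(p,M+[0,0,91],41),circ(p,M+[0,0,91],33),circ(p,M+[0,0,7],25)])
    s=cv2.resize(s,(300,300));m=cv2.resize(m,(300,300))
    rows.append(np.hstack([s,m]))
cv2.imwrite("pics/o1.png",np.vstack(rows))
a=eyes.read_camera("side");b=eyes.read_camera("top")
print(tri(a,[180,193],b,[122,219]),tri(a,[243,197],b,[157,236]),tri(a,[88,274],b,[74,432]))
E
```

```text
[597.33850897 221.63377162 204.7184242 ] [606.80441015 220.26649497   5.40764026] [ 707.86049068 -160.88653684  187.88480929]
```

View pics/o1.png

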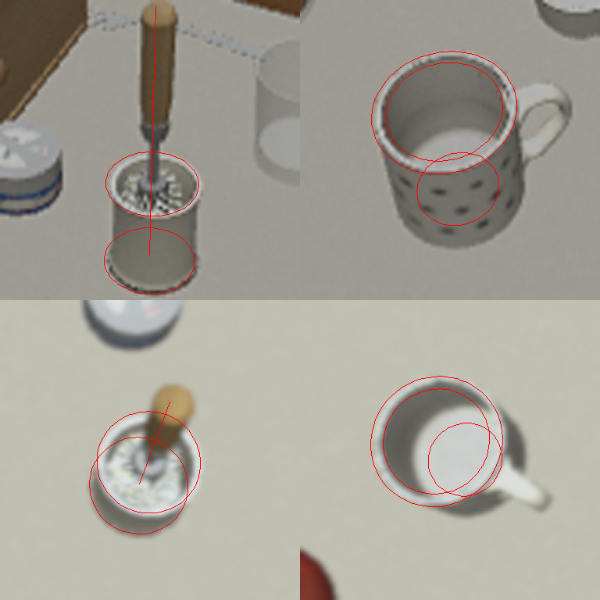

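The overlays fit well: the mug rim lies on the drawn circle, and the stand is off by 1–2 px. I'll refine both numerically with an edge fit and plan the approach.

```bash
cat > fit.py <<'E'
from h import *
from scipy.ndimage import map_coordinates
from scipy.optimize import minimize
def fit(ps,c0,rings,span=8):
    best=None
    gs=[]
    for p in ps:
        g=cv2.GaussianBlur(cv2.cvtColor(p["frame"],cv2.COLOR_RGB2GRAY).astype(np.float32),(0,0),0.8)
        gs.append(np.hypot(cv2.Sobel(g,cv2.CV_32F,1,0),cv2.Sobel(g,cv2.CV_32F,0,1)))
    def sc(c,sel):
        return sum(map_coordinates(np.minimum(gs[i],150),circ(ps[i],[c[0],c[1],z],r).T[::-1],order=1).mean() for i in sel for z,r in rings)
    res=[]
    for sel in ([0],[1],[0,1]):
        res.append(max((sc([c0[0]+dx,c0[1]+dy],sel),c0[0]+dx,c0[1]+dy) for dx in np.arange(-span,span+1,1) for dy in np.arange(-span,span+1,1)))
    return res
if __name__=="__main__":
    ps=[eyes.read_camera(n) for n in("side","top")]
    for nm,c,r in(("stand",(485,27),[(80,33),(80,29)]),("mug",(433,316),[(91,41)])):
        for x in fit(ps,c,r): print(nm,np.round(x,1))
E
python3 fit.py
```

```text
stand [218.7 479.   29. ]
stand [226.4 480.   27. ]
stand [438. 481.  29.]
mug [ 90.7 429.  312. ]
mug [103.5 429.  311. ]
mug [194.2 429.  312. ]
```

Call:
jog_arm:
  moves:
    - [0.1, -0.1, -0.15, 0, 0, 0, 1]
    - [0.3, -0.3, -0.2, 0, 0, 0, 1]
    - [0.5, -0.55, -0.25, 0, 0, 0, 1]
    - [0.7, -0.75, -0.25, 0, 0, 0, 1]
    - [0.79, -0.867, -0.25, 0, 0, 0, 1]

```text
t: 3.12
position: [275.8, -389.6, 292.1]
tcp_rot: [[0.962, 0.273, 0.001], [0.273, -0.962, -0.001], [0.001, 0.001, -1.0]]
force: [-0.2, -0.4, -0.5]
finger_gap: 0.999
finger_force: 0.0
```

Call:
jog_arm:
  moves:
    - [0.16, -0.17, 0, 0, 0, 0, 1]
    - [0.32, -0.35, 0, 0, 0, 0, 1]
    - [0.48, -0.52, 0, 0, 0, 0, 1]
    - [0.64, -0.69, 0, 0, 0, 0, 1]
    - [0.79, -0.867, 0, 0, 0, 0, 1]

```text
t: 3.75
position: [380.2, -180.6, 291.8]
tcp_rot: [[0.963, 0.271, 0.001], [0.271, -0.963, -0.0], [0.001, 0.001, -1.0]]
force: [-0.7, -0.9, -0.3]
finger_gap: 0.998
finger_force: 0.0
```

Call:
jog_arm:
  moves:
    - [0.2, -0.22, 0, 0, 0, 0, 1]
    - [0.4, -0.44, 0, 0, 0, 0, 1]
    - [0.6, -0.66, 0, 0, 0, 0, 1]
    - [0.75, -0.82, 0, 0, 0, 0, 1]
    - [0.79, -0.867, 0, 0, 0, 0, 1]

```text
t: 4.38
position: [485.1, 29.9, 291.5]
tcp_rot: [[0.962, 0.275, -0.0], [0.275, -0.962, 0.0], [0.0, -0.0, -1.0]]
force: [0.0, -0.3, 0.2]
finger_gap: 0.998
finger_force: 0.0
```

```bash
python3 - <<'E'
from h import *
np.set_printoptions(precision=3,suppress=True)
s=bot.sense();print(s["t"],s["position"],s["tcp_rot"],s["joint_pos"])
rows=[]
for n in("side","top"):
    p=eyes.read_camera(n)
    rows.append(crop(p,proj(p,[484,28,160]),60,5,[],[[proj(p,[481,28,6]),proj(p,[486,27,234])],[proj(p,s["position"]),proj(p,np.array(s["position"])+[0,0,-19])]])[:600,:400] if 0 else cv2.resize(crop(p,proj(p,[484,28,160]),60,5,[],[[proj(p,[481,28,6]),proj(p,[486,27,234])]]),(400,400)))
cv2.imwrite("pics/o2.png",np.hstack(rows))
E
python3 - <<'E'
import sys; sys.path.insert(0,'.')
E
```

```text
4.375 [485.149  29.94  291.521] [[ 0.962  0.275 -0.   ]
 [ 0.275 -0.962  0.   ]
 [ 0.    -0.    -1.   ]] [-0.101 -0.148  1.812  0.     1.478  1.192]
```

View pics/o2.png

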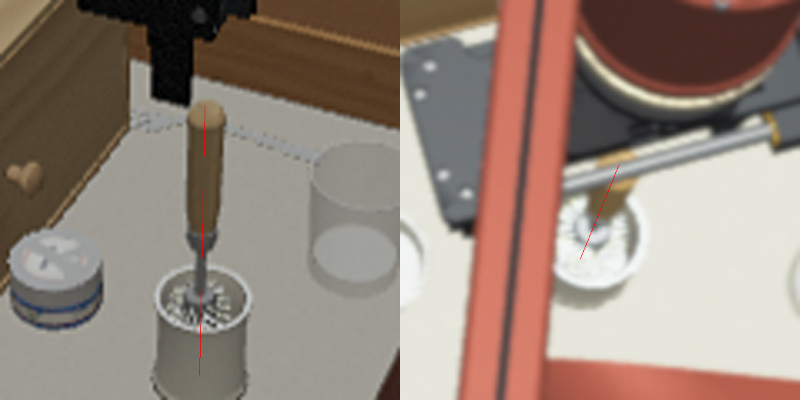

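Call:
jog_arm:
  moves:
    - [0, 0.015, 0.1, 0, 0, 0, 1]
    - [0, 0.015, 0.2, 0, 0, 0, 1]
    - [0, 0.015, 0.32, 0, 0, 0, 1]
    - [0, 0.015, 0.43, 0, 0, 0, 1]
    - [0, 0.015, 0.485, 0, 0, 0, 1]

```text
t: 5.1
position: [484.4, 23.4, 193.3]
tcp_rot: [[0.963, 0.27, -0.002], [0.27, -0.963, -0.0], [-0.002, -0.0, -1.0]]
force: [0.1, 0.3, -0.5]
finger_gap: 0.999
finger_force: 0.0
```

Call:
jog_arm:
  moves:
    - [0, 0, 0, 0, 0, 0, -1]
    - [0, 0, 0, 0, 0, 0, -1]
    - [0, 0, 0, 0, 0, 0, -1]
    - [0, 0, 0, 0, 0, 0, -1]
    - [0, 0, 0, 0, 0, 0, -1]

```text
t: 5.72
position: [485.6, 24.9, 194.8]
tcp_rot: [[0.962, 0.272, 0.0], [0.272, -0.962, -0.0], [0.0, 0.0, -1.0]]
force: [-0.6, 0.1, -0.3]
finger_gap: 0.518
finger_force: 0.0
```

Call:
jog_arm:
  moves:
    - [0, 0, 0, 0, 0, 0, -1]
    - [0, 0, 0, 0, 0, 0, -1]
    - [0, 0, 0, 0, 0, 0, -1]
    - [0, 0, 0, 0, 0, 0, -1]
    - [0, 0, 0, 0, 0, 0, -1]

```text
t: 6.35
position: [485.5, 24.9, 194.5]
tcp_rot: [[0.962, 0.271, -0.0], [0.271, -0.962, 0.0], [-0.0, -0.0, -1.0]]
force: [0.2, -0.6, -0.6]
finger_gap: 0.246
finger_force: 30.0
```

Call:
jog_arm:
  moves:
    - [0, 0, -0.08, 0, 0, 0, -1]
    - [0, 0, -0.2, 0, 0, 0, -1]
    - [0, 0, -0.35, 0, 0, 0, -1]
    - [0, 0, -0.5, 0, 0, 0, -1]
    - [0, 0, -0.6, 0, 0, 0, -1]

```text
t: 6.98
position: [486.0, 24.8, 317.5]
tcp_rot: [[0.962, 0.271, 0.003], [0.271, -0.962, -0.0], [0.003, 0.001, -1.0]]
force: [-0.3, -0.2, -0.8]
finger_gap: 0.245
finger_force: 30.0
```

Call:
jog_arm:
  moves:
    - [0, 0, 0, 0, 0, 0, -1]
    - [0, 0, 0, 0, 0, 0, -1]
    - [0, 0, 0, 0, 0, 0, -1]
    - [0, 0, 0, 0, 0, 0, -1]
    - [0, 0, 0, 0, 0, 0, -1]

```text
t: 7.6
position: [485.3, 24.9, 314.1]
tcp_rot: [[0.962, 0.271, -0.001], [0.271, -0.962, 0.0], [-0.001, -0.0, -1.0]]
force: [0.2, 0.1, -0.7]
finger_gap: 0.244
finger_force: 30.0
```

```bash
python3 - <<'E'
from h import *
from fit import fit
np.set_printoptions(precision=2,suppress=True)
s=bot.sense();t=np.array(s["position"]);print(s["t"],t,s["finger_gap"])
ps=[eyes.read_camera(n) for n in("side","top")]
for th in("brush_tip","brush_grip"):
    r=[spot_point(p,th)[:1] for p in ps];print(th,r)
    if r[0] and r[1]: print(tri(ps[0],r[0][0]["position"],ps[1],r[1][0]["position"]))
for nm,c,r in(("stand",(482,28),[(80,33),(80,29)]),("mugin",(432,314),[(91,33)]),("mugout",(432,314),[(91,41)]),("both",(432,314),[(91,41),(91,34)])):
    for x in fit(ps,c,r): print(nm,np.round(x,1))
ims=[]
for p in ps:
    tip=t+[0,0,-190]
    ims.append(cv2.resize(crop(p,proj(p,t+[0,0,-110]),60,5,[circ(p,tip+[0,0,0],22),circ(p,tip+[0,0,75],18)],[[proj(p,tip),proj(p,t)]]),(400,400)))
cv2.imwrite("pics/o3.png",np.hstack(ims))
E
```

```text
7.6 [485.29  24.88 314.05] 0.24381234260414403
brush_tip [[{'position': [179.8, 298.9], 'p': 0.64}], [{'position': [197.5, 331.4], 'p': 0.85}]]
[485.48  21.65 128.4 ]
brush_grip [[{'position': [105.6, 297.2], 'p': 0.73}], [{'position': [197.0, 330.2], 'p': 0.64}]]
[454.03  51.2  333.18]
stand [217. 479.  29.]
stand [193.5 480.   31. ]
stand [407. 480.  31.]
mugin [ 89.3 437.  312. ]
mugin [ 96.9 436.  317. ]
mugin [176.2 437.  315. ]
mugout [ 90.6 429.  312. ]
mugout [103.7 430.  307. ]
mugout [191.7 429.  312. ]
both [162.3 434.  314. ]
both [183.1 429.  307. ]
both [326.1 431.  312. ]
```

View pics/o3.png

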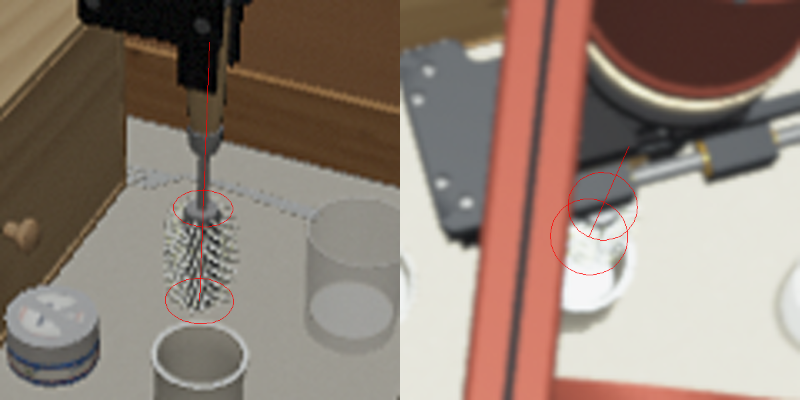

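The brush hangs almost exactly under the TCP (bristle tip at crop 200,298, right on the projected axis). Moving above the mug.

Call:
jog_arm:
  moves:
    - [0.01, -0.1, 0, 0, 0, 0, -1]
    - [0.03, -0.25, 0, 0, 0, 0, -1]
    - [0.045, -0.42, 0, 0, 0, 0, -1]
    - [0.06, -0.58, 0, 0, 0, 0, -1]
    - [0.073, -0.731, 0, 0, 0, 0, -1]

```text
t: 8.52
position: [459.6, 170.6, 314.7]
tcp_rot: [[0.962, 0.272, 0.0], [0.272, -0.962, 0.0], [0.0, -0.0, -1.0]]
force: [-0.2, 0.5, -1.9]
finger_gap: 0.249
finger_force: 30.0
```

Call:
jog_arm:
  moves:
    - [0.02, -0.18, 0, 0, 0, 0, -1]
    - [0.04, -0.36, 0, 0, 0, 0, -1]
    - [0.055, -0.52, 0, 0, 0, 0, -1]
    - [0.066, -0.65, 0, 0, 0, 0, -1]
    - [0.073, -0.731, 0, 0, 0, 0, -1]

```text
t: 9.15
position: [433.9, 315.3, 314.5]
tcp_rot: [[0.962, 0.272, -0.0], [0.272, -0.962, -0.0], [-0.0, 0.0, -1.0]]
force: [-0.1, -0.3, -1.3]
finger_gap: 0.246
finger_force: 30.0
```

Call:
jog_arm:
  moves:
    - [0, 0, 0, 0, 0, 0, -1]
    - [0, 0, 0, 0, 0, 0, -1]
    - [0, 0, 0, 0, 0, 0, -1]
    - [0, 0, 0.05, 0, 0, 0, -1]
    - [0, 0, 0.05, 0, 0, 0, -1]

```text
t: 9.78
position: [433.8, 313.6, 303.1]
tcp_rot: [[0.963, 0.271, -0.002], [0.271, -0.963, -0.001], [-0.002, 0.0, -1.0]]
force: [-0.0, 0.2, -0.4]
finger_gap: 0.248
finger_force: 30.0
```

```bash
python3 - <<'E'
from h import *
np.set_printoptions(precision=2,suppress=True)
s=bot.sense();t=np.array(s["position"]);print(s["t"],t,s["tcp_rot"])
ps=[eyes.read_camera(n) for n in("side","top")]
for th in("brush_tip","mug_mouth","mug_floor"):
    r=[spot_point(p,th)[:1] for p in ps];print(th,r)
    if r[0] and r[1]: print(tri(ps[0],r[0][0]["position"],ps[1],r[1][0]["position"]))
ims=[];M=np.array([434,314.5,0])
for p in ps:
    tip=t+[0,0,-190]
    ims.append(cv2.resize(crop(p,proj(p,t+[0,0,-170]),50,6,[circ(p,tip,22),circ(p,M+[0,0,91],33),circ(p,M+[0,0,91],41)],[[proj(p,tip),proj(p,t)]]),(400,400)))
cv2.imwrite("pics/o4.png",np.hstack(ims))
E
```

```text
9.775 [433.77 313.56 303.11] [[ 0.96  0.27 -0.  ]
 [ 0.27 -0.96 -0.  ]
 [-0.    0.   -1.  ]]
brush_tip [[{'position': [283.0, 219.4], 'p': 0.81}], [{'position': [223.6, 176.3], 'p': 0.58}]]
[434.98 313.57 115.92]
mug_mouth [[{'position': [289.6, 218.1], 'p': 0.7}], [{'position': [227.3, 179.9], 'p': 0.7}]]
[434.74 313.79  94.01]
mug_floor [[{'position': [317.7, 223.1], 'p': 0.59}], [{'position': [235.5, 187.6], 'p': 0.96}]]
[430.23 316.97   8.16]
```

View pics/o4.png

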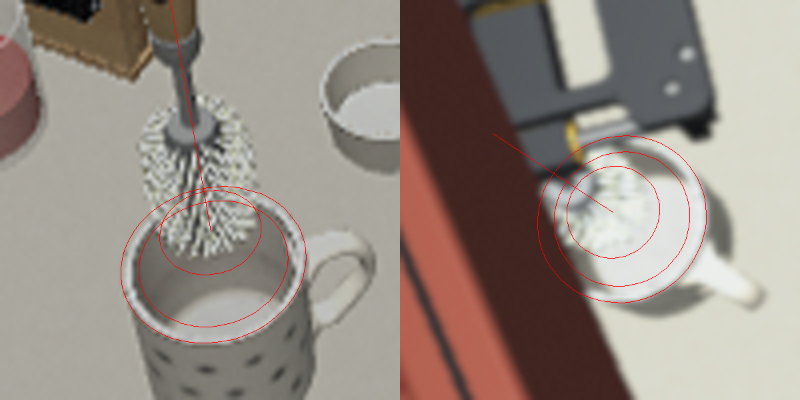

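Call:
jog_arm:
  moves:
    - [0, 0, 0.05, 0, 0, 0, -1]
    - [0, 0, 0.1, 0, 0, 0, -1]
    - [0, 0, 0.15, 0, 0, 0, -1]
    - [0, 0, 0.2, 0, 0, 0, -1]
    - [0, 0, 0.25, 0, 0, 0, -1]

```text
t: 10.8
position: [434.1, 314.2, 253.7]
tcp_rot: [[0.962, 0.271, -0.0], [0.271, -0.962, -0.0], [-0.0, 0.0, -1.0]]
force: [-0.4, 0.6, -0.6]
finger_gap: 0.243
finger_force: 30.0
```

```bash
python3 -c "
from h import *
s=bot.sense();print(s['position'],s['force'],s['torque'])
for n in('side','top'):
    p=eyes.read_camera(n);print(n,[(spot_in(p,'mug')[:1])])"
```

```text
[434.14610022 314.16377531 253.65817136] [-0.4001909   0.59161647 -0.57205759] [-0.0262954   0.01697147  0.02027498]
side [[{'box': [195.5, 277.2, 64.0, 60.7], 'p': 0.74}]]
top [[{'box': [177.3, 208.2, 40.4, 43.9], 'p': 0.67}]]
```

Call:
jog_arm:
  moves:
    - [0, 0, 0.06, 0, 0, 0, -1]
    - [0, 0, 0.13, 0, 0, 0, -1]
    - [0, 0, 0.19, 0, 0, 0, -1]
    - [0, 0, 0.23, 0, 0, 0, -1]
    - [0, 0, 0.245, 0, 0, 0, -1]

```text
t: 11.62
position: [433.9, 314.1, 204.7]
tcp_rot: [[0.962, 0.271, -0.001], [0.271, -0.962, -0.001], [-0.001, 0.0, -1.0]]
force: [0.2, 0.9, -1.4]
finger_gap: 0.242
finger_force: 30.0
```

Call:
jog_arm:
  moves:
    - [0, 0, 0, 0, 0, 0, -1]
    - [0, 0, 0, 0, 0, 0, -1]
    - [0, 0, 0, 0, 0, 0, -1]
    - [0, 0, 0, 0, 0, 0, -1]
    - [0, 0, 0, 0, 0, 0, -1]

```text
t: 12.25
position: [434.3, 314.2, 205.6]
tcp_rot: [[0.962, 0.271, 0.0], [0.271, -0.962, 0.0], [0.0, -0.0, -1.0]]
force: [0.3, 1.1, -0.7]
finger_gap: 0.244
finger_force: 30.0
```

```bash
python3 - <<'E'
from h import *
s=bot.sense();t=np.array(s["position"]);print(s["t"],t,s["force"],s["torque"])
ps=[eyes.read_camera(n) for n in("side","top")]
ims=[];M=np.array([434,314.5,0])
for p in ps:
    print([spot_in(p,'mug')[:1]])
    tip=t+[0,0,-188.5]
    ims.append(cv2.resize(crop(p,proj(p,t+[0,0,-110]),50,6,[circ(p,tip+[0,0,75],18),circ(p,M+[0,0,91],33),circ(p,M+[0,0,91],41)],[[proj(p,tip),proj(p,t)]]),(400,400)))
cv2.imwrite("pics/o5.png",np.hstack(ims))
E
```

```text
12.25 [434.25222383 314.24371979 205.6491092 ] [ 0.28894494  1.07366266 -0.71468049] [-0.02969469  0.01379793  0.02487772]
[[{'box': [210.0, 256.4, 24.0, 53.6], 'p': 0.65}]]
[[{'box': [187.0, 214.5, 29.6, 38.2], 'p': 0.8}]]
```

View pics/o5.png

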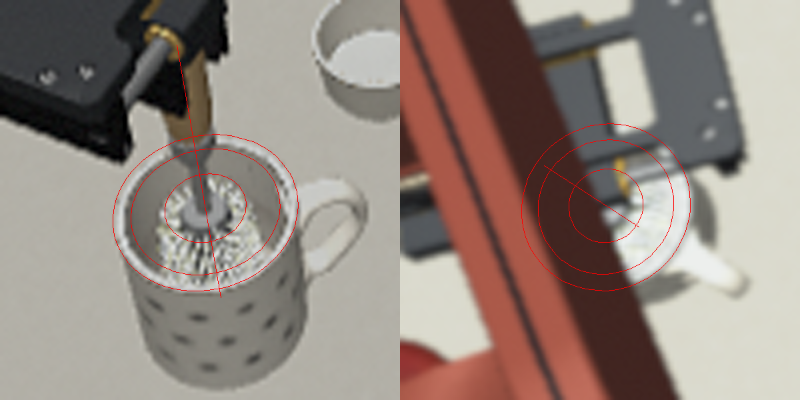

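The head is at the bottom of the mug, with only about 1 N of force. I'll lower it another 4 mm for margin, then do the strokes.

Call:
jog_arm:
  moves:
    - [0, 0, 0.01, 0, 0, 0, -1]
    - [0, 0, 0.02, 0, 0, 0, -1]
    - [0, 0, 0.02, 0, 0, 0, -1]
    - [0, 0, 0.02, 0, 0, 0, -1]
    - [0, 0, 0.02, 0, 0, 0, -1]

```text
t: 13.08
position: [434.3, 314.3, 201.6]
tcp_rot: [[0.962, 0.271, 0.0], [0.271, -0.962, 0.0], [0.0, -0.0, -1.0]]
force: [0.0, -0.6, -1.0]
finger_gap: 0.242
finger_force: 30.0
```

Call:
jog_arm:
  moves:
    - [0, 0, -0.1, 0, 0, 0, -1]
    - [0, 0, -0.2, 0, 0, 0, -1]
    - [0, 0, -0.3, 0, 0, 0, -1]
    - [0, 0, -0.33, 0, 0, 0, -1]
    - [0, 0, -0.33, 0, 0, 0, -1]

```text
t: 13.7
position: [434.3, 314.3, 267.6]
tcp_rot: [[0.962, 0.271, 0.0], [0.271, -0.962, 0.0], [0.001, -0.0, -1.0]]
force: [-0.4, 0.3, -0.8]
finger_gap: 0.245
finger_force: 30.0
```

Call:
jog_arm:
  moves:
    - [0, 0, 0.08, 0, 0, 0, -1]
    - [0, 0, 0.16, 0, 0, 0, -1]
    - [0, 0, 0.24, 0, 0, 0, -1]
    - [0, 0, 0.3, 0, 0, 0, -1]
    - [0, 0, 0.33, 0, 0, 0, -1]

```text
t: 14.32
position: [433.8, 314.0, 200.1]
tcp_rot: [[0.962, 0.271, -0.002], [0.271, -0.962, -0.001], [-0.002, 0.0, -1.0]]
force: [-0.7, -0.6, -0.5]
finger_gap: 0.248
finger_force: 30.0
```

Call:
jog_arm:
  moves:
    - [0, 0, 0, 0, 0, 0, -1]
    - [0, 0, 0, 0, 0, 0, -1]
    - [0, 0, 0, 0, 0, 0, -1]
    - [0, 0, 0, 0, 0, 0, -1]
    - [0, 0, 0, 0, 0, 0, -1]

```text
t: 14.95
position: [434.3, 314.3, 201.8]
tcp_rot: [[0.962, 0.271, 0.0], [0.271, -0.962, 0.0], [0.0, -0.0, -1.0]]
force: [-0.6, 0.6, -0.6]
finger_gap: 0.243
finger_force: 30.0
```

Call:
jog_arm:
  moves:
    - [0, 0, -0.1, 0, 0, 0, -1]
    - [0, 0, -0.2, 0, 0, 0, -1]
    - [0, 0, -0.3, 0, 0, 0, -1]
    - [0, 0, -0.33, 0, 0, 0, -1]
    - [0, 0, -0.33, 0, 0, 0, -1]

```text
t: 15.58
position: [434.3, 314.3, 267.6]
tcp_rot: [[0.962, 0.271, 0.0], [0.271, -0.962, 0.0], [0.001, -0.0, -1.0]]
force: [0.5, -0.3, -1.3]
finger_gap: 0.244
finger_force: 30.0
```

Call:
jog_arm:
  moves:
    - [0, 0, 0.08, 0, 0, 0, -1]
    - [0, 0, 0.16, 0, 0, 0, -1]
    - [0, 0, 0.24, 0, 0, 0, -1]
    - [0, 0, 0.3, 0, 0, 0, -1]
    - [0, 0, 0.33, 0, 0, 0, -1]

```text
t: 16.2
position: [433.8, 314.0, 200.2]
tcp_rot: [[0.962, 0.271, -0.002], [0.271, -0.962, -0.001], [-0.002, 0.0, -1.0]]
force: [0.0, 0.5, -0.9]
finger_gap: 0.247
finger_force: 30.0
```

Call:
jog_arm:
  moves:
    - [0, 0, 0, 0, 0, 0, -1]
    - [0, 0, 0, 0, 0, 0, -1]
    - [0, 0, 0, 0, 0, 0, -1]
    - [0, 0, 0, 0, 0, 0, -1]
    - [0, 0, 0, 0, 0, 0, -1]

```text
t: 16.82
position: [434.3, 314.3, 201.8]
tcp_rot: [[0.962, 0.271, 0.0], [0.271, -0.962, 0.0], [0.0, -0.0, -1.0]]
force: [0.4, -0.7, -1.2]
finger_gap: 0.246
finger_force: 30.0
```

Call:
jog_arm:
  moves:
    - [0, 0, -0.1, 0, 0, 0, -1]
    - [0, 0, -0.2, 0, 0, 0, -1]
    - [0, 0, -0.3, 0, 0, 0, -1]
    - [0, 0, -0.33, 0, 0, 0, -1]
    - [0, 0, -0.33, 0, 0, 0, -1]

```text
t: 17.45
position: [434.3, 314.3, 267.6]
tcp_rot: [[0.962, 0.271, 0.0], [0.271, -0.962, 0.0], [0.0, -0.0, -1.0]]
force: [-0.4, -0.6, -1.7]
finger_gap: 0.248
finger_force: 30.0
```

Call:
jog_arm:
  moves:
    - [0, 0, -0.05, 0, 0, 0, -1]
    - [0, 0, -0.12, 0, 0, 0, -1]
    - [0, 0, -0.18, 0, 0, 0, -1]
    - [0, 0, -0.23, 0, 0, 0, -1]
    - [0, 0, -0.24, 0, 0, 0, -1]

```text
t: 18.08
position: [434.7, 314.4, 316.8]
tcp_rot: [[0.962, 0.271, 0.002], [0.271, -0.962, 0.001], [0.002, -0.0, -1.0]]
force: [-0.8, 0.5, -1.3]
finger_gap: 0.246
finger_force: 30.0
```

Call:
jog_arm:
  moves:
    - [-0.01, 0.1, 0, 0, 0, 0, -1]
    - [-0.03, 0.25, 0, 0, 0, 0, -1]
    - [-0.045, 0.42, 0, 0, 0, 0, -1]
    - [-0.06, 0.58, 0, 0, 0, 0, -1]
    - [-0.077, 0.7215, 0, 0, 0, 0, -1]

```text
t: 18.7
position: [458.3, 168.9, 314.9]
tcp_rot: [[0.963, 0.271, -0.001], [0.271, -0.963, -0.001], [-0.001, 0.001, -1.0]]
force: [0.1, 0.2, -1.4]
finger_gap: 0.249
finger_force: 30.0
```

Call:
jog_arm:
  moves:
    - [-0.02, 0.18, 0, 0, 0, 0, -1]
    - [-0.04, 0.36, 0, 0, 0, 0, -1]
    - [-0.055, 0.52, 0, 0, 0, 0, -1]
    - [-0.067, 0.65, 0, 0, 0, 0, -1]
    - [-0.077, 0.7215, 0, 0, 0, 0, -1]

```text
t: 19.32
position: [482.5, 26.2, 315.0]
tcp_rot: [[0.963, 0.269, -0.001], [0.269, -0.963, -0.0], [-0.001, -0.0, -1.0]]
force: [0.2, 0.1, -2.6]
finger_gap: 0.244
finger_force: 30.0
```

Call:
jog_arm:
  moves:
    - [0, 0, 0, 0, 0, 0, -1]
    - [0, 0, 0, 0, 0, 0, -1]
    - [0, 0, 0.05, 0, 0, 0, -1]
    - [0, 0, 0.1, 0, 0, 0, -1]
    - [0, 0, 0.1, 0, 0, 0, -1]

```text
t: 19.95
position: [482.0, 28.6, 293.9]
tcp_rot: [[0.962, 0.272, -0.003], [0.272, -0.962, 0.0], [-0.003, -0.001, -1.0]]
force: [-0.5, 0.7, -1.0]
finger_gap: 0.245
finger_force: 30.0
```

```bash
python3 - <<'E'
from h import *
np.set_printoptions(precision=2,suppress=True)
s=bot.sense();t=np.array(s["position"]);print(s["t"],t,s["tcp_rot"])
ps=[eyes.read_camera(n) for n in("side","top")]
for th in("brush_tip","stand_floor","mug_mouth","mug"):
    r=[spot_point(p,th)[:1] for p in ps]
    if r[0] and r[1]: print(th,tri(ps[0],r[0][0]["position"],ps[1],r[1][0]["position"]))
ims=[];S=np.array([482,28.,0])
for p in ps:
    tip=t+[0,0,-188.5]
    ims.append(cv2.resize(crop(p,proj(p,t+[0,0,-180]),50,6,[circ(p,tip,22),circ(p,S+[0,0,80],33),circ(p,S+[0,0,80],29)],[[proj(p,tip),proj(p,t)]]),(400,400)))
cv2.imwrite("pics/o6.png",np.hstack(ims))
E
```

```text
19.95 [482.04  28.57 293.88] [[ 0.96  0.27 -0.  ]
 [ 0.27 -0.96  0.  ]
 [-0.   -0.   -1.  ]]
brush_tip [478.8   22.14 107.83]
stand_floor [481.9   26.98  17.2 ]
mug_mouth [433.99 321.73  96.24]
mug [427.84 306.11   4.36]
```

View pics/o6.png

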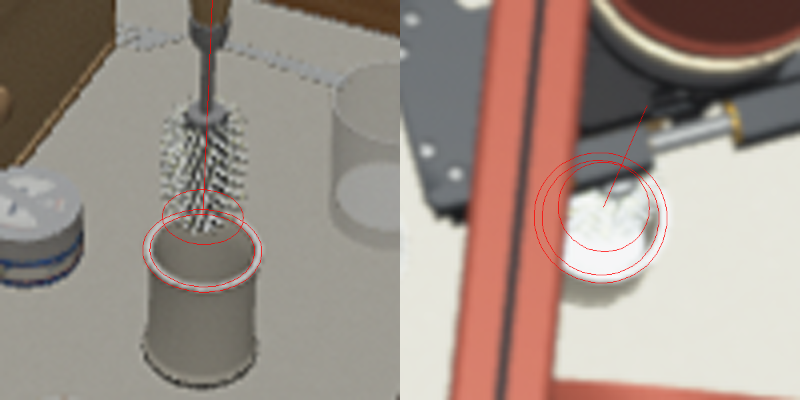

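The stand rim matches the overlay, and the brush is centred over it at about (203,217). Lowering.

Call:
jog_arm:
  moves:
    - [0, 0, 0.05, 0, 0, 0, -1]
    - [0, 0, 0.1, 0, 0, 0, -1]
    - [0, 0, 0.15, 0, 0, 0, -1]
    - [0, 0, 0.2, 0, 0, 0, -1]
    - [0, 0, 0.25, 0, 0, 0, -1]

```text
t: 21.08
position: [482.8, 28.1, 244.7]
tcp_rot: [[0.962, 0.271, -0.0], [0.271, -0.962, 0.0], [-0.0, -0.0, -1.0]]
force: [0.0, -0.1, -0.5]
finger_gap: 0.242
finger_force: 30.0
```

Call:
jog_arm:
  moves:
    - [0, 0, 0.06, 0, 0, 0, -1]
    - [0, 0, 0.13, 0, 0, 0, -1]
    - [0, 0, 0.19, 0, 0, 0, -1]
    - [0, 0, 0.225, 0, 0, 0, -1]
    - [0, 0, 0.24, 0, 0, 0, -1]

```text
t: 21.7
position: [482.7, 28.1, 197.0]
tcp_rot: [[0.962, 0.271, -0.001], [0.271, -0.962, 0.0], [-0.001, -0.0, -1.0]]
force: [-0.5, 0.2, -0.4]
finger_gap: 0.245
finger_force: 30.0
```

Call:
jog_arm:
  moves:
    - [0, 0, 0, 0, 0, 0, -1]
    - [0, 0, 0, 0, 0, 0, -1]
    - [0, 0, 0.004, 0, 0, 0, -1]
    - [0, 0, 0.008, 0, 0, 0, -1]
    - [0, 0, 0.008, 0, 0, 0, -1]

```text
t: 22.32
position: [482.9, 28.1, 195.9]
tcp_rot: [[0.962, 0.271, -0.0], [0.271, -0.962, 0.0], [-0.0, -0.0, -1.0]]
force: [0.0, 0.4, -1.8]
finger_gap: 0.251
finger_force: 30.0
```

Call:
jog_arm:
  moves:
    - [0, 0, 0, 0, 0, 0, -0.4]
    - [0, 0, 0, 0, 0, 0, -0.3]
    - [0, 0, 0, 0, 0, 0, -0.2]
    - [0, 0, 0, 0, 0, 0, -0.1]
    - [0, 0, 0, 0, 0, 0, 0]

```text
t: 22.95
position: [482.9, 28.1, 196.0]
tcp_rot: [[0.962, 0.271, 0.0], [0.271, -0.962, 0.0], [0.0, 0.0, -1.0]]
force: [-0.3, -0.5, 0.6]
finger_gap: 0.472
finger_force: 0.0
```

Call:
jog_arm:
  moves:
    - [0, 0, 0, 0, 0, 0, 1]
    - [0, 0, 0, 0, 0, 0, 1]
    - [0, 0, 0, 0, 0, 0, 1]
    - [0, 0, 0, 0, 0, 0, 1]
    - [0, 0, 0, 0, 0, 0, 1]

```text
t: 23.58
position: [482.9, 28.1, 195.9]
tcp_rot: [[0.962, 0.271, -0.0], [0.271, -0.962, -0.0], [-0.0, 0.0, -1.0]]
force: [-0.8, -0.2, -0.1]
finger_gap: 0.959
finger_force: 0.0
```

Call:
jog_arm:
  moves:
    - [0, 0, -0.05, 0, 0, 0, 1]
    - [0, 0, -0.15, 0, 0, 0, 1]
    - [0, 0, -0.3, 0, 0, 0, 1]
    - [0, 0, -0.45, 0, 0, 0, 1]
    - [0, 0, -0.6, 0, 0, 0, 1]

```text
t: 24.2
position: [482.9, 28.1, 317.8]
tcp_rot: [[0.962, 0.271, 0.001], [0.271, -0.962, -0.0], [0.001, 0.0, -1.0]]
force: [0.7, 0.3, 0.5]
finger_gap: 0.998
finger_force: 0.0
```

Call:
jog_arm:
  moves:
    - [0, 0, 0, 0, 0, 0, 1]
    - [0, 0, 0, 0, 0, 0, 1]
    - [0, 0, 0, 0, 0, 0, 1]
    - [0, 0, 0, 0, 0, 0, 1]
    - [0, 0, 0, 0, 0, 0, 1]

```text
t: 24.82
position: [482.7, 28.1, 315.4]
tcp_rot: [[0.962, 0.271, -0.001], [0.271, -0.962, 0.0], [-0.001, -0.0, -1.0]]
force: [-0.7, 1.0, 0.5]
finger_gap: 0.998
finger_force: 0.0
```

```bash
python3 - <<'E'
from h import *
from fit import fit
np.set_printoptions(precision=2,suppress=True)
s=bot.sense();print(s["t"],s["position"],s["finger_gap"])
ps=[eyes.read_camera(n) for n in("side","top")]
for x in fit(ps,(432,314),[(91,41),(91,34)]): print("mug",np.round(x,1))
r=[spot_point(p,"brush_grip")[:1] for p in ps];print(r)
p=ps[0];cv2.imwrite("pics/o7.png",np.hstack([crop(p,proj(p,[482,28,110]),50,4,[],[[proj(p,[482,28,6]),proj(p,[482,28,234])]]),crop(p,proj(p,[433,315,50]),50,4,[circ(p,[433,316,91],41)])]))
E
```

```text
24.825 [482.7   28.1  315.38] 0.9978838364827094
mug [162.1 434.  314. ]
mug [183.2 429.  307. ]
mug [326.2 431.  312. ]
[[{'position': [159.8, 296.8], 'p': 0.93}], [{'position': [192.3, 330.1], 'p': 0.6}]]
```

View pics/o7.png

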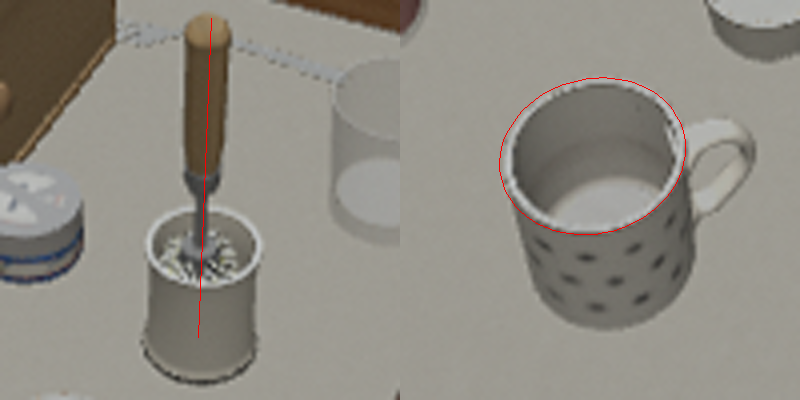

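The brush stands upright and released in its stand (handle at crop 207,90). The mug hasn't moved: its rim is on the original circle and the edge fit gives the same position as before.

```bash
python3 -c "
from plant import bot
print(bot.finish_job())"
```

```text
the job is handed in; nothing more can be done
None
```

The three scrubbing strokes are done, the brush is back upright in its stand and released, the mug is where it was, and the job is handed in; the hand-in returned no verdict.

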